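# Find the full biscuit tin by feel and slide it home

### The job

One of the three identical blue biscuit tins is full and the other two are empty: nudge them to feel which is the heavy one, then slide the full tin fully home against the back rail of the wooden holder. Slide the tins along the worktop and do not lift or tip them; leave the two empty tins within 10 cm of where they stood, and do not disturb the other things on the worktop.

Things in the scene. Friction and masses are not known exactly. Their poses are not given: they have to be found in the camera images.
- tin_a: one of three identical flat round blue tins with a closed plain aluminium lid, 80 across, 58 tall, too wide for most grippers; origin at the centre of its underside, z up. One tin of the three is full (about 0.7 to 0.95 kg in all), the other two are empty (about 0.17 kg); which one changes from start to start and cannot be seen
- tin_b: one of three identical flat round blue tins with a closed plain aluminium lid, 80 across, 58 tall, too wide for most grippers; origin at the centre of its underside, z up. One tin of the three is full (about 0.7 to 0.95 kg in all), the other two are empty (about 0.17 kg); which one changes from start to start and cannot be seen
- tin_c: one of three identical flat round blue tins with a closed plain aluminium lid, 80 across, 58 tall, too wide for most grippers; origin at the centre of its underside, z up. One tin of the three is full (about 0.7 to 0.95 kg in all), the other two are empty (about 0.17 kg); which one changes from start to start and cannot be seen
- holder: low wooden U-shaped tin holder fixed to the worktop, no floor, rails 32 mm tall, 12 thick. Origin: where a fully home tin's centre stands; +x points to the back rail, -x out of the mouth. Inner faces: back x = +40.5 (outer 52.5), sides y = +-47 (outer +-59) from x = 52 to -22, then guides flaring to y = +-65 (outer +-77) at x = -60
- jam_jar: pink jam jar with a white lid, 64 x 65 mm, 96 tall; a bystander standing loose on the worktop; origin at the centre of its underside
- espresso_cup: small white cup, 51 tall, body 63 across; its handle sticks out along +y of the cup (whole cup 92 long, origin at the middle of that length); a bystander standing loose on the worktop; origin at the centre of its underside
- garlic: garlic bulb, 60 across, 58 tall; a bystander standing loose on the worktop; origin at the centre of its underside
- tuna_tin: small tall food tin, 57 across, 72 tall; a bystander standing loose on the worktop; origin at the centre of its underside
- match_box: cardboard box fixed to the worktop, 49 x 76, 39 tall; a bystander; origin at the centre of its underside

How it is judged:
At the end, for the whole second after the job is handed in: the full (heavy) tin stands upright and still in the holder, its centre within 8 mm of the holder's origin along the holder's x and 12 mm across; the two empty tins stand upright and still on the worktop, each within 10 cm of where it started (((x of tin_a in the frame of holder between -0.008 and 0.008 m and y of tin_a in the frame of holder between -0.012 and 0.012 m and linear speed of each of tin_a, tin_b, tin_c below 0.01 m/s and contact force between tin_a and anything else above 5 N and angle between each of tin_a, tin_b, tin_c's own z axis and vertical below 0.1 rad and height (world z) of each of tin_a, tin_b, tin_c below 0.008 m and distance of each of tin_b, tin_c from where it was at the start of the episode below 0.1 m) or (x of tin_b in the frame of holder between -0.008 and 0.008 m and y of tin_b in the frame of holder between -0.012 and 0.012 m and linear speed of each of tin_b, tin_a, tin_c below 0.01 m/s and contact force between tin_b and anything else above 5 N and angle between each of tin_a, tin_b, tin_c's own z axis and vertical below 0.1 rad and height (world z) of each of tin_a, tin_b, tin_c below 0.008 m and distance of each of tin_a, tin_c from where it was at the start of the episode below 0.1 m) or (x of tin_c in the frame of holder between -0.008 and 0.008 m and y of tin_c in the frame of holder between -0.012 and 0.012 m and linear speed of each of tin_c, tin_a, tin_b below 0.01 m/s and contact force between tin_c and anything else above 5 N and angle between each of tin_a, tin_b, tin_c's own z axis and vertical below 0.1 rad and height (world z) of each of tin_a, tin_b, tin_c below 0.008 m and distance of each of tin_a, tin_b from where it was at the start of the episode below 0.1 m))); the robot touches nothing.
It fails at once if a tin is lifted off the worktop (over 15 mm) or tipped (over 0.3 rad) (height (world z) of any of tin_a, tin_b, tin_c above 0.015 m or angle between any of tin_a, tin_b, tin_c's own z axis and vertical above 0.3 rad).
It fails at once if a bystander is knocked or moved by more than 25 mm (distance of any of jam_jar, espresso_cup, garlic, tuna_tin from where it was at the start of the episode above 0.025 m).
It also fails if it takes over 64 s, if anything falls off the work surface, if the arm or the gripper's body presses on something with over 40 N, if the wrist force passes 120 N, or if a joint passes its speed limit or range.

### The arm

A 7-joint arm with a two-finger parallel gripper is mounted at the origin on a cart in front of the work surface, level with it; the furniture and walls round the work are solid. World frame = base frame: x ahead of the robot, y to its left, z up, the work surface at z = 0. Lengths are in m, angles in rad, forces in N, time in s.
With the tool pointing down it reaches from about 0.4 to 0.875 m from the base axis. Payload 19.3 kg.
Tool frame: the origin (TCP) lies on the centre line of the jaws, within the pads' length; the fingertips stand r.nose_length ahead of it and the grasp point (between the pads) lies 5 mm behind it (r.nose_length is the distance from the TCP to the fingertips, in m); z points along the fingers, y is the line along which they close (so a half turn about z gives the same grasp; the last joint's range is limited). The gripper opens to 85 mm and grips with 20 to 120 N. Pads are 22 mm wide; open, the fingers measure 114 mm over their backs; the gripper's body (76 mm by 85 mm) begins 54 mm behind the grasp point. The pads swing forward as they close: fully open they stand 13 mm farther back than shut.
Start: joints at [1.105, 0.521, -0.036, 1.599, 0.021, 1.021, -0.113], TCP at [0.241, -0.577, 0.245] pointing down, gripper open.
Joint ranges: [-2.91, 2.91], [-0.3, 2.13], [-1.5, 1.42], [0.17, 2.43], [-1.26, 4.41], [0.16, 1.93], [-2.52, 2.52]. Speed limits (rad/s): [1.89, 1.89, 2.39, 2.39, 3.01, 3.01, 3.01].

### API

Orientations are given as a 3x3 rotation matrix whose columns are the frame's x, y, z axes.
In Python, from cell import r gives the robot as it stands.
- The arm moves only by the tool jog_arm, never from a script. Its argument "commands" is a list of rows, each a list of 3 entries, a list of its own where there are three numbers: the finger opening in m, from 0 to 0.0854, then the shift along the tool's x, y, z in m, then the turn about the tool's z in degrees. A call has 1 to 5 rows; each row shifts and turns the commanded pose from where the row before left it, along the tool's axes as they then stand; what a row does not reach is not made up. A row lasts 1/8 s, in which the tool goes at most 62.5 mm and 10.7 degrees, less where a joint would pass 70% of its speed; a pose out of reach is approached as far as the arm can. A call is refused whole if a number of a shift passes 0.0625 or a number of a turn 10.7, either way. A call with a gripper value outside its range is refused whole. The fingers move at their own pace and stop on an object; "squeeze" is the grip in N (left out, the last holds). Time passes only in rows, so rows that do not move let the fingers close. It gives the time, the measured TCP pose, the force, the opening and the grip force at its end, in the units of the state.
- r.state(): the state, without advancing time (a new reading comes with each control period).
- r.grab_frame(name): name is "scene" or "side" or "wrist"; returns (picture, depth): 480x640x3 uint8, red, green, blue; 480x640 float32, m along the optical axis (not along the pixel's ray), 0 where there is no reading.
- r.camera_params(name): a dict with "mtx" (3x3 intrinsics, pixels), "T" (4x4, takes a point from camera to world coordinates). Camera axes: x right, y down, z forward; pixel columns grow to the right and rows downward; lengths in m; the calibration is good to about 2 mm. The wrist camera is an equidistant fisheye: a pixel r from the principal point sees the ray r / f radians off the axis. A picture is of the moment at which its call begins: read the wrist's pose just before it. camera_params takes no time and is no camera call; for the wrist camera it gives the pose at the moment of the call.
- r.hand_in(): hands the job in; it is judged then, once.
The state is a dict: "time_s": time; "joint_positions": joint angles; "joint_velocities": joint speeds; "joint_torque": joint torques, N m; "tool_pos": TCP position; "ee_rot": TCP orientation; "wrist_force": force on the tool from outside, world axes, zero at the start; "torque": the same for the moment, N m; "finger_gap": finger opening in m; "grip_force": force on a finger pad.
Only numpy, scipy, OpenCV 4.12 (cv2) and the standard library are available. Lean on these libraries where they do the work, as an engineer would, in place of code of your own. Each camera call takes 0.05 s, during which the arm holds its last target. There are 200 camera calls.

## Working session

There is one attempt and no reset: what is moved stays moved. The work goes in short steps, Python scripts to look and compute and a tool call to move; the robot and the scene stay as the last step left them, time stands still between calls to the robot, and variables do not carry over. Pictures are saved under pics/ and viewed, at most 10 in all, crops included, and the job is handed in when it is done.

Besides the shell and the picture viewer there is one more tool, called after "Request:" as name(argument=value, ...), one argument or row to a line, values as JSON. jog_arm: Moves the arm, as the interface text tells. Its arguments: {"type":"object","properties":{"commands":{"type":"array","items":{"type":"array"}},"squeeze":{"type":"number"}},"required":["commands"]}

```bash
mkdir -p pics; cat > h.py <<'E'
import numpy as np,cv2
from cell import r
def pts(name):
    p,d=r.grab_frame(name);c=r.camera_params(name);K=c["mtx"];T=np.array(c["T"])
    v,u=np.mgrid[:480,:640]
    P=np.stack([(u-K[0][2])/K[0][0]*d,(v-K[1][2])/K[1][1]*d,d],-1)
    W=P@T[:3,:3].T+T[:3,3];W[d==0]=np.nan
    return p,W
E
python3 - <<'E'
from h import *
s=r.state();print(s["tool_pos"],s["ee_rot"],s["time_s"],r.nose_length,s["wrist_force"],s["finger_gap"])
for n in("scene","side"):
    p,W=pts(n);cv2.imwrite(f"pics/{n}0.png",p[:,:,::-1]);np.save(f"{n}_W.npy",W);np.save(f"{n}_p.npy",p)
    print(n,np.array(r.camera_params(n)["T"]).round(3).tolist())
E
```

```text
[ 0.24078966 -0.57641394  0.24471861] [[ 9.22712270e-01  3.85489028e-01 -5.25150163e-04]
 [ 3.85489374e-01 -9.22711727e-01  1.00628324e-03]
 [-9.66510654e-05 -1.13094970e-03 -9.99999356e-01]] 0.0 0.014 [ 0.26972727  0.24285821 -0.9303686 ] 0.08509475871867007
scene [[0.389, -0.459, 0.798, -0.643], [-0.921, -0.196, 0.337, -0.471], [0.002, -0.866, -0.499, 0.78], [0.0, 0.0, 0.0, 1.0]]
side [[1.0, -0.001, 0.023, 0.502], [-0.02, -0.502, 0.865, -0.982], [0.011, -0.865, -0.502, 0.615], [0.0, 0.0, 0.0, 1.0]]
```

View pics/scene0.png

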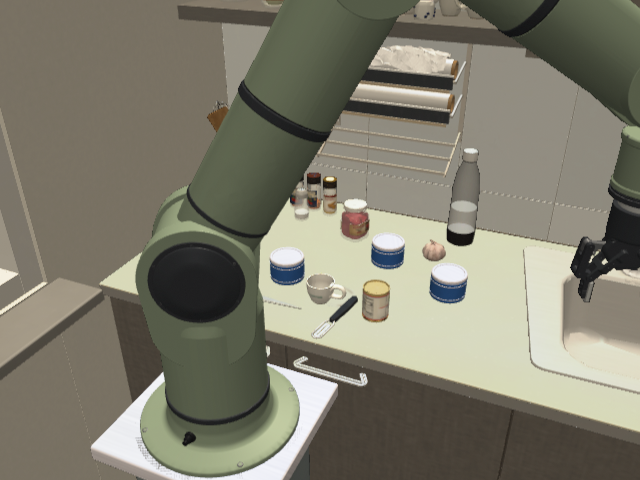

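View pics/side0.png

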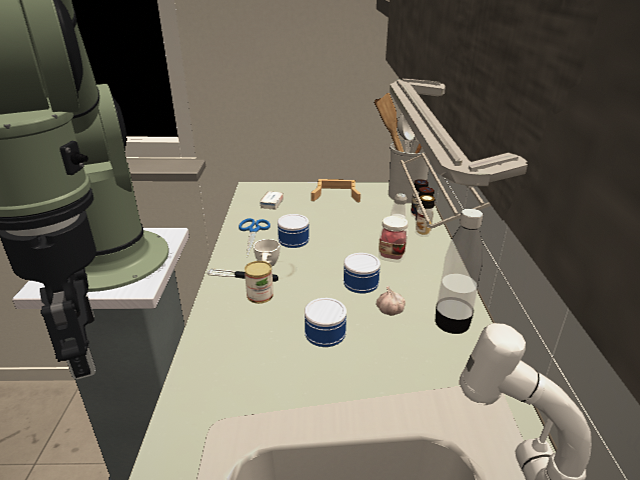

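The side view shows the tins at (293,230), (362,272) and (326,322), and the holder at (336,190) with its mouth facing the camera. The jar is at (393,238), garlic (391,300), tuna (259,282), cup (266,252) and match box (271,200). Next I measure their positions.

```bash
python3 - <<'E'
from h import *
S=2.0 # px per mm*... 1px=2mm; x 0.25..0.95 up, y -0.65..0.65
img=np.zeros((600,650,3),np.uint8);hz=np.full((600,650),-1.)
for n in("scene","side"):
    W=np.load(n+"_W.npy");p=np.load(n+"_p.npy")
    m=(W[...,2]>-.02)&(W[...,2]<.14)&(W[...,0]>.2)&(W[...,0]<1.1)&(abs(W[...,1])<.64)
    w=W[m];c=p[m]
    # blue mask / lids
    k=np.round((w[:,0]-.2)/.002).astype(int);j=np.round((.64-w[:,1])/.002).astype(int)
    ok=k<500
    for a,b,z,q in zip(k[ok],j[ok],w[ok,2],c[ok]):
        if z>hz[a,b]: hz[a,b]=z;img[599-a,b]=q[::-1]
    # clusters above 12mm
    mask=(m&(W[...,2]>.012)).astype(np.uint8)
    nl,lab,st,_=cv2.connectedComponentsWithStats(mask)
    for i in range(1,nl):
        if st[i,4]<60: continue
        q=W[lab==i];top=q[q[:,2]>np.percentile(q[:,2],97)-.008]
        print(n,st[i],"min",np.nanpercentile(q,1,0).round(3),"max",np.nanpercentile(q,99,0).round(3),"topmid",((top.min(0)+top.max(0))/2).round(3))
cv2.imwrite("pics/top.png",img)
E
```

```text
scene [  290   155   323    88 14696] min [ 0.655 -0.581  0.014] max [0.866 0.216 0.138] topmid [ 0.8   -0.193  0.133]
scene [  72  157  132  128 4829] min [0.203 0.473 0.014] max [0.67  0.483 0.139] topmid [0.457 0.478 0.135]
scene [371 232  34  34 925] min [ 0.557 -0.148  0.013] max [ 0.635 -0.072  0.06 ] topmid [ 0.598 -0.109  0.056]
scene [422 239  24  21 343] min [ 0.621 -0.238  0.013] max [ 0.662 -0.185  0.055] topmid [ 0.643 -0.21   0.05 ]
scene [ 270  247   35   35 1025] min [0.398 0.046 0.013] max [0.475 0.121 0.06 ] topmid [0.44  0.085 0.057]
scene [ 430  263   38   36 1145] min [ 0.474 -0.316  0.013] max [ 0.552 -0.241  0.06 ] topmid [ 0.515 -0.277  0.056]
scene [306 273  40  29 785] min [ 0.351 -0.082  0.013] max [0.414 0.006 0.051] topmid [ 0.381 -0.036  0.047]
scene [362 279  28  39 940] min [ 0.346 -0.182  0.013] max [ 0.405 -0.127  0.072] topmid [ 0.377 -0.154  0.069]
side [ 222  140  210  119 9103] min [ 0.207 -0.021  0.013] max [0.781 0.488 0.138] topmid [0.482 0.403 0.134]
side [ 406  159   49   66 1285] min [0.767 0.104 0.016] max [0.861 0.428 0.136] topmid [0.789
[... 404 characters left out ...]
.859 0.071 0.07 ]
side [ 436  224  192  256 9930] min [ 0.739 -0.636  0.016] max [ 0.86  -0.118  0.139] topmid [ 0.8   -0.36   0.135]
side [ 244  239   37   61 1490] min [ 0.353 -0.18   0.013] max [0.412 0.008 0.072] topmid [ 0.379 -0.151  0.069]
side [ 344  253   37   37 1161] min [ 0.562 -0.147  0.013] max [ 0.639 -0.072  0.06 ] topmid [ 0.601 -0.108  0.056]
side [377 286  29  29 545] min [ 0.625 -0.237  0.013] max [ 0.681 -0.196  0.055] topmid [ 0.652 -0.207  0.051]
side [ 305  298   42   46 1630] min [ 0.479 -0.315  0.013] max [ 0.556 -0.24   0.059] topmid [ 0.518 -0.275  0.055]
side [516 431  38  47 991] min [ 0.75  -0.639  0.088] max [ 0.787 -0.603  0.138] topmid [ 0.772 -0.615  0.133]
```

View pics/top.png

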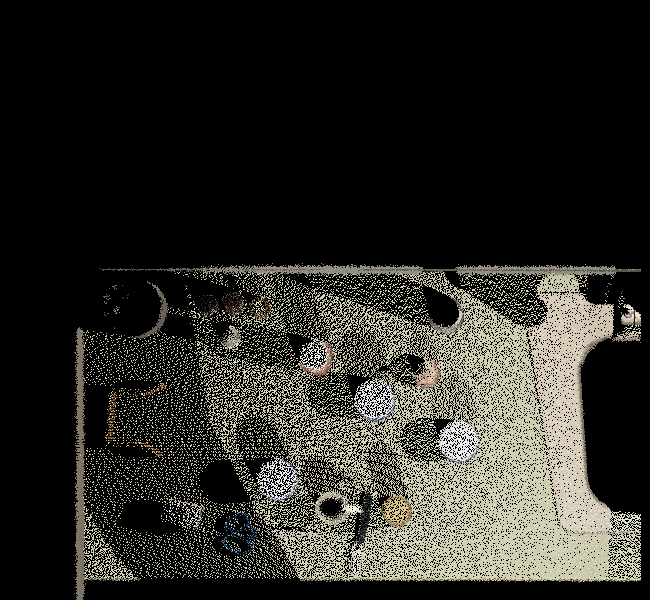

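```bash
python3 - <<'E'
from h import *
from scipy.optimize import minimize
W=np.load("side_W.npy");p=np.load("side_p.npy")
m=(W[...,0]>.42)&(W[...,0]<.63)&(W[...,1]>.27)&(W[...,1]<.465)&(W[...,2]>.027)&(W[...,2]<.04)
q=W[m][:,:2];print(len(q),q.min(0),q.max(0),W[m][:,2].mean())
# rail centre-line polyline in holder frame
P=np.array([[-60,71],[-22,53],[46.5,53],[46.5,-53],[-22,-53],[-60,-71]])/1e3
def d(t):
    c,s=np.cos(t[2]),np.sin(t[2]);l=(q-t[:2])@np.array([[c,-s],[s,c]])
    D=[]
    for a,b in zip(P[:-1],P[1:]):
        u=np.clip(((l-a)@(b-a))/((b-a)@(b-a)),0,1);D.append(np.linalg.norm(l-a-u[:,None]*(b-a),axis=1))
    return np.maximum(np.min(D,0)-.006,0)+np.min(D,0)*.1
best=min((minimize(lambda t:np.minimum(d(t),.01).sum(),[.52,.37,a],method="Nelder-Mead",options=dict(maxiter=4000,xatol=1e-5)) for a in (1.4,1.57,1.75)),key=lambda o:o.fun)
print(best.x,np.degrees(best.x[2]),best.fun/len(q),np.median(d(best.x)))
# tins: circle fit to lid outer points
for n in("scene","side"):
    V=np.load(n+"_W.npy")
    for c in [(.44,.087),(.6,-.109),(.517,-.276)]:
        k=(np.hypot(V[...,0]-c[0],V[...,1]-c[1])<.06)&(V[...,2]>.05)&(V[...,2]<.065)
        ctr,rad=cv2.minEnclosingCircle((V[k][:,:2]*1000).astype(np.float32));print(n,np.round(ctr,1),rad)
E
```

```text
214 [0.48714802 0.30972134] [0.62823725 0.43072778] 0.031355716434455456
[0.56241003 0.37283555 1.50241139] 86.08183148802043 0.00045523711983474265 0.0002905266314125384
scene [439.6  86.2] 42.95030975341797
scene [ 597.5 -109.6] 44.22852325439453
scene [ 514.9 -279.4] 42.83733367919922
side [440.1  88.9] 42.779964447021484
side [ 601.1 -107.8] 40.91154479980469
side [ 517.4 -274.6] 41.049781799316406
```

Request:
jog_arm(
  commands=[
    [0.04,[0,0,0],-10.7],
    [0.04,[0,0,0],-10.7],
    [0.04,[0,0,0],-10.7],
    [0.04,[0,0,0],-10.7],
    [0.04,[0,0,0],-10.7],
  ],
)

```text
time_s: 0.72
tool_pos: [0.2409, -0.5765, 0.245]
ee_rot: [[0.233, 0.972, -0.0], [0.972, -0.233, 0.001], [0.001, -0.0, -1.0]]
wrist_force: [0.7, -0.4, 0.5]
finger_gap: 0.0399
grip_force: 0.0
```

Request:
jog_arm(
  commands=[
    [0.04,[0,0,0],-9.6],
    [0.04,[0.042,0.042,0],0],
    [0.04,[0.042,0.042,0],0],
    [0.04,[0.042,0.042,0],0],
    [0.04,[0.042,0.042,0],0],
  ],
)

```text
time_s: 1.35
tool_pos: [0.422, -0.4201, 0.2451]
ee_rot: [[0.074, 0.997, -0.0], [0.997, -0.074, 0.0], [0.0, -0.0, -1.0]]
wrist_force: [1.0, -0.5, -1.2]
finger_gap: 0.04
grip_force: 0.0
```

Request:
jog_arm(
  commands=[
    [0.04,[0.042,0.042,0],0],
    [0.04,[0.042,0.042,0.05],0],
    [0.04,[0,0,0.06],0],
    [0.04,[0,0,0.06],0],
    [0.04,[0,0,0.0],0],
  ],
)

```text
time_s: 1.98
tool_pos: [0.4999, -0.35, 0.0815]
ee_rot: [[0.073, 0.997, -0.006], [0.997, -0.073, 0.004], [0.004, -0.007, -1.0]]
wrist_force: [0.5, -0.1, 0.7]
finger_gap: 0.0397
grip_force: 0.0
```

Request:
jog_arm(
  commands=[
    [0.04,[0.0,0.012,0.024],0],
    [0.04,[0.0,0.0,0.024],0],
    [0.04,[0,0,0.0],0],
    [0.04,[0.01,0,0.0],0],
    [0.04,[0.01,0,0.0],0],
  ],
)

```text
time_s: 2.6
tool_pos: [0.5162, -0.332, 0.0387]
ee_rot: [[0.074, 0.997, 0.002], [0.997, -0.074, -0.001], [-0.001, 0.002, -1.0]]
wrist_force: [-0.1, 0.3, 0.3]
finger_gap: 0.0403
grip_force: 0.0
```

Request:
jog_arm(
  commands=[
    [0.04,[0.007,0,0],0],
    [0.04,[0.005,0,0],0],
  ],
)

```text
time_s: 2.85
tool_pos: [0.5166, -0.3201, 0.0375]
ee_rot: [[0.073, 0.997, 0.0], [0.997, -0.073, -0.0], [-0.0, 0.0, -1.0]]
wrist_force: [-0.4, -2.5, 1.5]
finger_gap: 0.0403
grip_force: 1.0
```

Request:
jog_arm(
  commands=[
    [0.04,[0.005,0,0],0],
  ],
)

```text
time_s: 2.98
tool_pos: [0.5167, -0.3155, 0.0372]
ee_rot: [[0.074, 0.997, 0.0], [0.997, -0.074, -0.0], [-0.0, 0.0, -1.0]]
wrist_force: [-0.5, -2.0, 1.6]
finger_gap: 0.0399
grip_force: 1.0
```

Request:
jog_arm(
  commands=[
    [0.04,[0.005,0,0],0],
  ],
)

```text
time_s: 3.1
tool_pos: [0.517, -0.3105, 0.0371]
ee_rot: [[0.074, 0.997, -0.0], [0.997, -0.074, -0.0], [-0.0, -0.0, -1.0]]
wrist_force: [-0.2, -1.1, 0.7]
finger_gap: 0.0403
grip_force: 0.8
```

Request:
jog_arm(
  commands=[
    [0.04,[0.005,0,0],0],
  ],
)

```text
time_s: 3.22
tool_pos: [0.5175, -0.3053, 0.037]
ee_rot: [[0.074, 0.997, 0.0], [0.997, -0.074, 0.0], [0.0, 0.0, -1.0]]
wrist_force: [-0.2, -2.0, 0.6]
finger_gap: 0.04
grip_force: 0.9
```

Request:
jog_arm(
  commands=[
    [0.04,[-0.015,0,0],0],
    [0.02,[0,0,-0.05],0],
    [0.02,[0,0,-0.045],0],
    [0.02,[0.055,0.024,0],0],
    [0.02,[0.055,0.024,0],0],
  ],
)

```text
time_s: 3.85
tool_pos: [0.5729, -0.2149, 0.1327]
ee_rot: [[0.076, 0.997, 0.001], [0.997, -0.076, -0.001], [-0.001, 0.001, -1.0]]
wrist_force: [-0.1, -0.2, 0.1]
finger_gap: 0.0199
grip_force: 0.0
```

Request:
jog_arm(
  commands=[
    [0.02,[0.038,0.018,0],0],
    [0.02,[0,0,0],0],
    [0.02,[0,0,0],0],
  ],
)

```text
time_s: 4.22
tool_pos: [0.5927, -0.1793, 0.1318]
ee_rot: [[0.075, 0.997, -0.001], [0.997, -0.075, -0.001], [-0.001, -0.001, -1.0]]
wrist_force: [-0.0, -0.7, -0.2]
finger_gap: 0.0196
grip_force: 0.0
```

Request:
jog_arm(
  commands=[
    [0.02,[0.006,0,0.045],0],
    [0.02,[0,0,0.05],0],
    [0.02,[0,0,0],0],
    [0.02,[0.007,0,0],0],
    [0.02,[0.005,0,0],0],
  ],
)

```text
time_s: 4.85
tool_pos: [0.5955, -0.1598, 0.0392]
ee_rot: [[0.074, 0.997, 0.003], [0.997, -0.074, -0.001], [-0.0, 0.003, -1.0]]
wrist_force: [-0.1, 1.1, -0.1]
finger_gap: 0.0198
grip_force: 0.0
```

Request:
jog_arm(
  commands=[
    [0.02,[0.005,0,0],0],
  ],
)

```text
time_s: 4.97
tool_pos: [0.5955, -0.1546, 0.0385]
ee_rot: [[0.074, 0.997, 0.002], [0.997, -0.074, -0.001], [-0.0, 0.002, -1.0]]
wrist_force: [0.2, -1.7, 1.0]
finger_gap: 0.0201
grip_force: 0.9
```

Request:
jog_arm(
  commands=[
    [0.02,[0.005,0,0],0],
  ],
)

```text
time_s: 5.1
tool_pos: [0.5956, -0.1498, 0.0379]
ee_rot: [[0.074, 0.997, 0.001], [0.997, -0.074, -0.001], [-0.0, 0.001, -1.0]]
wrist_force: [-0.2, -2.2, 0.5]
finger_gap: 0.0201
grip_force: 0.9
```

Request:
jog_arm(
  commands=[
    [0.02,[0.005,0,0],0],
  ],
)

```text
time_s: 5.22
tool_pos: [0.5957, -0.1447, 0.0374]
ee_rot: [[0.074, 0.997, 0.0], [0.997, -0.074, -0.0], [-0.0, 0.0, -1.0]]
wrist_force: [-0.7, -1.5, 1.9]
finger_gap: 0.0198
grip_force: 1.0
```

Request:
jog_arm(
  commands=[
    [0.02,[0.005,0,0],0],
  ],
)

```text
time_s: 5.35
tool_pos: [0.5959, -0.1396, 0.0371]
ee_rot: [[0.074, 0.997, 0.0], [0.997, -0.074, -0.0], [-0.0, 0.0, -1.0]]
wrist_force: [-0.3, -2.1, 1.8]
finger_gap: 0.0201
grip_force: 1.0
```

Request:
jog_arm(
  commands=[
    [0.02,[0.005,0,0],0],
  ],
)

```text
time_s: 5.48
tool_pos: [0.5962, -0.1346, 0.037]
ee_rot: [[0.074, 0.997, -0.0], [0.997, -0.074, -0.0], [-0.0, -0.0, -1.0]]
wrist_force: [-0.2, -1.3, 0.8]
finger_gap: 0.02
grip_force: 1.0
```

Request:
jog_arm(
  commands=[
    [0.02,[-0.015,0,0],0],
    [0.03,[0,0,-0.05],0],
    [0.03,[0,0,-0.045],0],
    [0.03,[0.04,-0.042,0],0],
    [0.03,[0.04,-0.042,0],0],
  ],
)

```text
time_s: 6.1
tool_pos: [0.5163, -0.0641, 0.1323]
ee_rot: [[0.076, 0.997, 0.001], [0.997, -0.076, 0.0], [0.0, 0.001, -1.0]]
wrist_force: [1.8, 1.6, -0.7]
finger_gap: 0.0299
grip_force: 0.0
```

Request:
jog_arm(
  commands=[
    [0.03,[0.04,-0.042,0],0],
    [0.03,[0.04,-0.042,0],0],
    [0.03,[0,0,0],0],
    [0.03,[0,0,0],0],
  ],
)

```text
time_s: 6.6
tool_pos: [0.44, 0.0214, 0.1322]
ee_rot: [[0.074, 0.997, 0.001], [0.997, -0.074, -0.0], [-0.0, 0.001, -1.0]]
wrist_force: [0.6, 0.6, 0.1]
finger_gap: 0.0297
grip_force: 0.0
```

Request:
jog_arm(
  commands=[
    [0.03,[0,0,0.045],0],
    [0.03,[0,0,0.05],0],
    [0.03,[0.005,0,0],0],
    [0.03,[0.006,0,0],0],
    [0.03,[0.005,0,0],0],
  ],
)

```text
time_s: 7.22
tool_pos: [0.4418, 0.0385, 0.0388]
ee_rot: [[0.074, 0.997, 0.003], [0.997, -0.074, 0.0], [0.001, 0.003, -1.0]]
wrist_force: [0.0, 0.4, 0.2]
finger_gap: 0.0299
grip_force: 0.0
```

Request:
jog_arm(
  commands=[
    [0.03,[0.005,0,0],0],
  ],
)

```text
time_s: 7.35
tool_pos: [0.4414, 0.0424, 0.0384]
ee_rot: [[0.075, 0.997, 0.001], [0.997, -0.075, -0.001], [-0.001, 0.001, -1.0]]
wrist_force: [-1.0, -8.5, 6.3]
finger_gap: 0.0297
grip_force: 4.5
```

Request:
jog_arm(
  commands=[
    [0.03,[0.005,0,0],0],
  ],
)

```text
time_s: 7.48
tool_pos: [0.4415, 0.0471, 0.0382]
ee_rot: [[0.075, 0.997, 0.001], [0.997, -0.075, -0.002], [-0.001, 0.001, -1.0]]
wrist_force: [-2.0, -7.6, 5.7]
finger_gap: 0.0301
grip_force: 4.5
```

Request:
jog_arm(
  commands=[
    [0.03,[0.005,0,0],0],
  ],
)

```text
time_s: 7.6
tool_pos: [0.4418, 0.0521, 0.0382]
ee_rot: [[0.075, 0.997, 0.001], [0.997, -0.075, -0.002], [-0.002, 0.001, -1.0]]
wrist_force: [-2.6, -9.1, 7.3]
finger_gap: 0.0301
grip_force: 4.7
```

Request:
jog_arm(
  commands=[
    [0.03,[0.005,0,0],0],
  ],
)

```text
time_s: 7.72
tool_pos: [0.4421, 0.0571, 0.0382]
ee_rot: [[0.075, 0.997, 0.0], [0.997, -0.075, -0.002], [-0.002, 0.001, -1.0]]
wrist_force: [-3.9, -9.0, 6.9]
finger_gap: 0.0302
grip_force: 4.7
```

Tin A drags at about 9 N against about 2 N for the other two, so A is the full one. Next I re-orient behind it to push towards the mouth.

Request:
jog_arm(
  commands=[
    [0.03,[-0.035,0,0],0],
    [0.03,[0,0,0],8.5],
    [0.03,[0,0,0],8.5],
    [0.03,[0,0,0],8.5],
    [0.03,[0,0,0],8.5],
  ],
)

```text
time_s: 8.35
tool_pos: [0.4402, 0.0235, 0.0382]
ee_rot: [[0.623, 0.783, 0.002], [0.783, -0.623, 0.001], [0.002, 0.001, -1.0]]
wrist_force: [-0.1, -0.2, 0.1]
finger_gap: 0.0299
grip_force: 0.0
```

Request:
jog_arm(
  commands=[
    [0.05,[0.0,-0.02,0],0],
    [0.05,[0.0,-0.027,0],0],
    [0.05,[0,0,0],0],
    [0.05,[0,0,0],0],
  ],
)

```text
time_s: 8.85
tool_pos: [0.4035, 0.0523, 0.0377]
ee_rot: [[0.619, 0.786, 0.002], [0.786, -0.619, 0.0], [0.001, 0.001, -1.0]]
wrist_force: [-0.1, -0.5, -0.1]
finger_gap: 0.05
grip_force: 0.0
```

```bash
cat > look.py <<'E'
from h import *
import sys
s=r.state();print("tcp",s["tool_pos"].round(4) if hasattr(s["tool_pos"],"round") else s["tool_pos"])
p,W=pts("side");cv2.imwrite(f"pics/{sys.argv[1]}.png",p[:,:,::-1])
h=cv2.cvtColor(p,cv2.COLOR_RGB2HSV)
b=((h[...,0]>100)&(h[...,0]<125)&(h[...,1]>120)&(W[...,2]>.01)&(W[...,2]<.06)).astype(np.uint8)
n,l,st,_=cv2.connectedComponentsWithStats(b)
from scipy.optimize import least_squares
for i in range(1,n):
    if st[i,4]<80: continue
    q=W[l==i][:,:2];f=least_squares(lambda c:np.hypot(*(q-c).T)-.04,np.nanmedian(q,0)+[0,.02],loss="soft_l1",f_scale=.001)
    print(st[i],f.x.round(4))
E
python3 look.py s1
```

```text
tcp [0.4035 0.0523 0.0377]
[290 226  20  15 187] [0.4441 0.1067]
[344 266  34  18 356] [ 0.6011 -0.0829]
[307 317  40  21 466] [ 0.522 -0.258]
```

Request:
jog_arm(
  commands=[
    [0.05,[0.02,0,0],0],
    [0.05,[0.02,0,0],0],
    [0.05,[0.02,0,0],0],
    [0.05,[0.02,0,0],0],
    [0.05,[0.02,0,0],0],
  ],
)

```text
time_s: 9.52
tool_pos: [0.4647, 0.1311, 0.037]
ee_rot: [[0.619, 0.785, -0.002], [0.785, -0.619, -0.001], [-0.002, -0.001, -1.0]]
wrist_force: [-5.5, -7.0, 5.4]
finger_gap: 0.0501
grip_force: 4.9
```

Request:
jog_arm(
  commands=[
    [0.05,[0.02,0,0],0],
    [0.05,[0.02,0,0],0],
    [0.05,[0.02,0,0],0],
    [0.05,[0.02,0,0],0],
    [0.05,[0.01,0,0],0],
  ],
)

```text
time_s: 10.15
tool_pos: [0.5205, 0.2023, 0.0369]
ee_rot: [[0.619, 0.786, -0.001], [0.786, -0.619, -0.001], [-0.001, -0.0, -1.0]]
wrist_force: [-6.4, -7.9, 6.0]
finger_gap: 0.0499
grip_force: 5.3
```

Request:
jog_arm(
  commands=[
    [0.05,[0.01,0,0],0],
    [0.05,[0.0,0,0],0],
    [0.05,[-0.04,0,0],0],
    [0.05,[-0.04,0,0],0],
  ],
)

```text
time_s: 10.65
tool_pos: [0.4764, 0.1463, 0.037]
ee_rot: [[0.618, 0.786, 0.001], [0.786, -0.618, 0.001], [0.001, 0.0, -1.0]]
wrist_force: [0.3, -0.4, -0.9]
finger_gap: 0.0498
grip_force: 0.0
```

```bash
python3 look.py s2
```

```text
tcp [0.4764 0.1463 0.037 ]
[323 204  26  13 209] [0.5548 0.244 ]
[344 266  34  18 359] [ 0.6011 -0.0828]
[307 317  40  21 466] [ 0.5221 -0.2581]
```

View pics/s2.png

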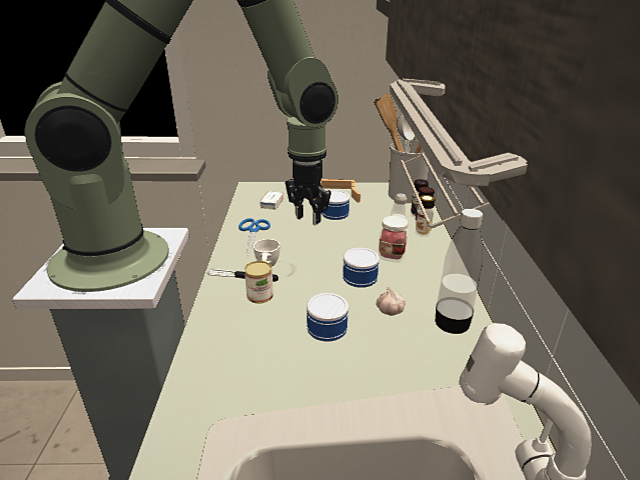

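Request:
jog_arm(
  commands=[
    [0.045,[0,0,0],-8.6],
    [0.045,[0,0,0],-8.6],
    [0.045,[0,0,0],-8.6],
    [0.045,[0,0,0],-8.6],
    [0.045,[0,0.035,0],0],
  ],
)

```text
time_s: 11.32
tool_pos: [0.5111, 0.1449, 0.0372]
ee_rot: [[0.063, 0.998, -0.001], [0.998, -0.063, 0.001], [0.001, -0.001, -1.0]]
wrist_force: [0.2, 0.7, 0.1]
finger_gap: 0.0449
grip_force: 0.0
```

Request:
jog_arm(
  commands=[
    [0.045,[0.015,0.036,0],0],
    [0.045,[0.02,0,0],0],
    [0.045,[0,0,0],0],
    [0.045,[0,0,0],0],
  ],
)

```text
time_s: 11.82
tool_pos: [0.5493, 0.1765, 0.037]
ee_rot: [[0.066, 0.998, -0.001], [0.998, -0.066, -0.0], [-0.0, -0.0, -1.0]]
wrist_force: [0.3, -0.4, -1.4]
finger_gap: 0.0447
grip_force: 0.0
```

Request:
jog_arm(
  commands=[
    [0.045,[0.018,0,0],0],
    [0.045,[0.02,0,0],0],
    [0.045,[0.02,0,0],0],
    [0.045,[0.02,0,0],0],
    [0.045,[0.02,0,0],0],
  ],
)

```text
time_s: 12.45
tool_pos: [0.5563, 0.2749, 0.0371]
ee_rot: [[0.067, 0.998, -0.0], [0.998, -0.067, -0.002], [-0.002, -0.0, -1.0]]
wrist_force: [-0.0, -7.2, 3.4]
finger_gap: 0.0449
grip_force: 3.6
```

Request:
jog_arm(
  commands=[
    [0.045,[0.02,0,0],0],
    [0.045,[0.015,0,0],0],
    [0.045,[0.006,0,0],0],
  ],
)

```text
time_s: 12.82
tool_pos: [0.5587, 0.3164, 0.037]
ee_rot: [[0.066, 0.998, -0.0], [0.998, -0.066, -0.001], [-0.001, -0.0, -1.0]]
wrist_force: [-1.1, -8.9, 4.9]
finger_gap: 0.045
grip_force: 4.3
```

Request:
jog_arm(
  commands=[
    [0.045,[0.004,0,0],0],
    [0.045,[0.004,0,0],0],
  ],
)

```text
time_s: 13.08
tool_pos: [0.5596, 0.3228, 0.037]
ee_rot: [[0.067, 0.998, -0.001], [0.998, -0.067, -0.002], [-0.002, -0.0, -1.0]]
wrist_force: [-0.8, -6.8, 4.2]
finger_gap: 0.045
grip_force: 3.9
```

Request:
jog_arm(
  commands=[
    [0.045,[0.003,0,0],0],
  ],
)

```text
time_s: 13.2
tool_pos: [0.5598, 0.3259, 0.037]
ee_rot: [[0.067, 0.998, -0.0], [0.998, -0.067, -0.001], [-0.001, -0.0, -1.0]]
wrist_force: [-0.0, -7.8, 3.5]
finger_gap: 0.0445
grip_force: 3.8
```

Request:
jog_arm(
  commands=[
    [0.045,[0.002,0,0],0],
  ],
)

```text
time_s: 13.32
tool_pos: [0.5599, 0.3278, 0.037]
ee_rot: [[0.067, 0.998, -0.0], [0.998, -0.067, -0.001], [-0.001, -0.0, -1.0]]
wrist_force: [-0.7, -7.8, 2.9]
finger_gap: 0.0449
grip_force: 3.9
```

Request:
jog_arm(
  commands=[
    [0.045,[0.002,0,0],0],
  ],
)

```text
time_s: 13.45
tool_pos: [0.5601, 0.3297, 0.037]
ee_rot: [[0.067, 0.998, -0.0], [0.998, -0.067, -0.002], [-0.002, -0.0, -1.0]]
wrist_force: [-0.4, -8.0, 3.5]
finger_gap: 0.045
grip_force: 3.8
```

Request:
jog_arm(
  commands=[
    [0.045,[0.001,0,0],0],
  ],
)

```text
time_s: 13.58
tool_pos: [0.5602, 0.3308, 0.037]
ee_rot: [[0.067, 0.998, -0.0], [0.998, -0.067, -0.001], [-0.001, -0.0, -1.0]]
wrist_force: [-0.9, -7.1, 4.7]
finger_gap: 0.045
grip_force: 3.8
```

Not at the rail yet, because the force hasn't risen. I continue in small steps.

Request:
jog_arm(
  commands=[
    [0.045,[0.0015,0,0],0],
  ],
)

```text
time_s: 13.7
tool_pos: [0.5603, 0.332, 0.037]
ee_rot: [[0.067, 0.998, -0.0], [0.998, -0.067, -0.002], [-0.002, -0.0, -1.0]]
wrist_force: [-0.8, -13.1, 5.4]
finger_gap: 0.0454
grip_force: 6.4
```

Request:
jog_arm(
  commands=[
    [0.045,[0.001,0,0],0],
  ],
)

```text
time_s: 13.82
tool_pos: [0.5603, 0.3321, 0.0369]
ee_rot: [[0.068, 0.998, -0.001], [0.998, -0.068, -0.003], [-0.003, -0.001, -1.0]]
wrist_force: [-2.5, -16.3, 7.8]
finger_gap: 0.0449
grip_force: 7.8
```

Request:
jog_arm(
  commands=[
    [0.045,[0.001,0,0],0],
  ],
)

```text
time_s: 13.95
tool_pos: [0.5603, 0.3322, 0.0369]
ee_rot: [[0.068, 0.998, -0.001], [0.998, -0.068, -0.005], [-0.005, -0.001, -1.0]]
wrist_force: [-3.7, -20.3, 11.8]
finger_gap: 0.0449
grip_force: 10.0
```

Request:
jog_arm(
  commands=[
    [0.045,[-0.005,0,0],0],
    [0.045,[-0.03,0,0],0],
    [0.045,[-0.05,0,0],0],
    [0.045,[-0.05,0,-0.05],0],
    [0.045,[-0.04,0,-0.06],0],
  ],
)

```text
time_s: 14.58
tool_pos: [0.5489, 0.17, 0.1338]
ee_rot: [[0.067, 0.998, -0.001], [0.998, -0.067, -0.0], [-0.0, -0.001, -1.0]]
wrist_force: [1.1, 1.2, 0.8]
finger_gap: 0.045
grip_force: 0.0
```

Request:
jog_arm(
  commands=[
    [0.045,[-0.04,0,-0.06],0],
    [0.045,[0,0,0],0],
    [0.045,[0,0,0],0],
  ],
)

```text
time_s: 14.95
tool_pos: [0.5472, 0.1374, 0.1852]
ee_rot: [[0.066, 0.998, 0.0], [0.998, -0.066, 0.001], [0.001, 0.0, -1.0]]
wrist_force: [-0.5, -0.0, 0.0]
finger_gap: 0.0449
grip_force: 0.0
```

```bash
python3 look.py s3; python3 -c "
import cv2;i=cv2.imread('pics/s3.png')[140:340,220:450];cv2.imwrite('pics/s3c.png',cv2.resize(i,None,fx=2.9,fy=2.9))"
```

```text
tcp [0.5472 0.1374 0.1852]
[325 183  25  14 242] [0.5656 0.3765]
[344 266  34  18 359] [ 0.6012 -0.0829]
[307 317  40  21 465] [ 0.5221 -0.258 ]
```

View pics/s3c.png

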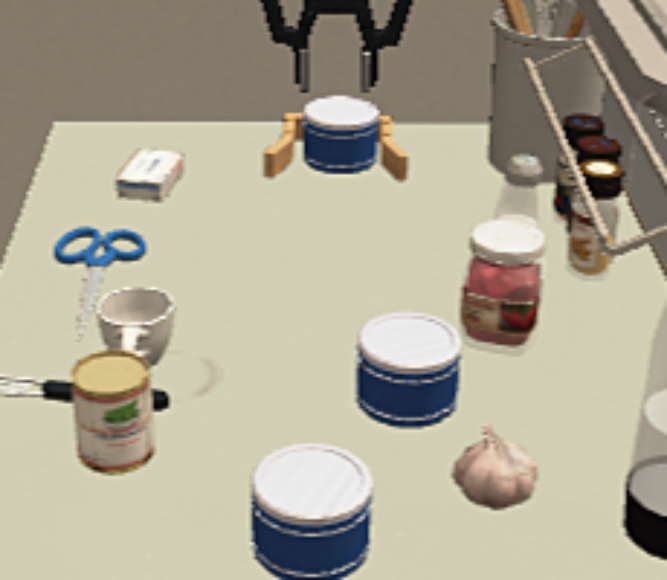

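The tin is centred between the holder's rails at crop (340,135). It stalled against the back rail as the push force rose to 20 N, and the bystanders look undisturbed.

```bash
python3 -c "
from cell import r
print(r.hand_in())"
```

```text
the job is handed in; nothing more can be done
None
```

The full tin was tin_a: it took about 9 N to slide, against about 2 N for the other two. It now stands home against the holder's back rail, the two empty tins moved less than 3 cm, and the job is handed in (no verdict was returned).

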